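Set the sine plate on the taller gauge block

TASK

Set up the sine plate for a steeper angle: fold its hinged top plate up out of the way, stand the taller of the two loose metal blocks on end, squarely against the front edge of the base and about mid-way along that edge, then fold the plate back down and press it firmly, but without forcing it, until its roller sits on the block. Let go and leave it all resting there.

Things in the scene. Friction and masses are not known exactly. Their poses are not given: they have to be found in the camera images.
- sine_base: Dark steel base of the sine plate, bolted down: 160 x 140 x 16 mm, with two 58 mm high hinge cheeks. Origin: on the bench straight under the hinge axis, mid-width; x points level from the plate's free end (robot side) to the hinge, z up; the hinge axis runs along y at z = 40 mm. It spans x = -100 mm (straight vertical front edge, facing the robot) to +60 mm.
- stop_edge (a point): Middle of the base's front edge (x = -100 mm in the base's frame, 8 mm above the bench), axes as the base. The block must stand on the bench touching this edge; the edge is 140 mm long and 16 mm high.
- plate_hinge (a point): Middle of the hinge axis, 40 mm above the bench, axes as the base.
- plate (a joint): Angle (rad) of the steel top plate: 0 level, grows as its free end is lifted, stop at 1.35. Stiff friction hinge: stays at any angle; about 8 N up, 3 N down at the free end. Plate frame: origin on the hinge axis, x from free end to hinge, z normal; plate 105 mm wide, x -178 to +20 mm, z 12 to 22 mm; under it a roller, radius 12 mm, along y at x = -145, z = 0. Roller on tall block: 0.442.
- plate_lip (a point): Middle of the lower corner of the plate's free edge (x = -178 mm, z = 12 mm in the plate's frame); its axes turn with the plate. The plate can be lifted here from below: 21 mm of bare underside lie between it and the roller.
- plate_press (a point): Point in the middle of the plate's top face straight over the roller (x = -145 mm, z = 22 mm in the plate's frame); axes turn with the plate, z is normal to its top face. The place to press it down.
- tall_block_centre (a point): Centre of the taller plain metal block, 60 x 45 x 90 mm (x, y, z), 0.55 kg, loose, standing on end on the bench: its centre is 45 mm above its foot. Grip it across the 45 mm (its y).
- short_block_centre (a point): Centre of the other block, same metal and foot, 60 x 45 mm, but only 60 mm high. Not used. Which of the two stands left and which right varies.
Things that resemble listed ones, but are neither listed nor needed, are in the scene too. Leave any green look-alike of the part that bears tall_block_centre alone.

How it is judged:
On the way, in this order (a step that is already met when the one before it is completed fails the run):
1. the tall block stands at the front edge of the base under the raised plate (value of joint plate above 0.47 rad and x of tall_block_centre in the frame of sine_base above -0.137 m and horizontal distance between tall_block_centre and stop_edge below 0.045 m), for 0.1 s.
2. the plate is pressed onto the block with more than 4 N (contact force between plate and tall_block above 4 N), for 0.1 s.
At the end, for the whole second after the job is handed in: The taller block stands upright on the bench (tilt under 0.04 rad), square to the base's front edge within 0.09 rad, touching it within 4.5 mm and within 25 mm of its middle; the plate rests with its roller on the block, joint between 0.427 and 0.456, at rest (value of joint plate between 0.427 and 0.456 rad and velocity of joint plate between -0.02 and 0.02 rad/s and x of tall_block_centre in the frame of sine_base between -0.1345 and -0.117 m and y of tall_block_centre in the frame of sine_base between -0.025 and 0.025 m and (angle between the x axis of tall_block_centre and the x axis of sine_base, either way round below 0.09 rad or angle between the y axis of tall_block_centre and the x axis of sine_base, either way round below 0.09 rad) and angle between tall_block_centre's own z axis and vertical below 0.04 rad and height (world z) of tall_block_centre below 0.05 m).
It fails at once if the plate is forced (more than 40 N between fingers and plate) (contact force between the fingers and plate above 40 N).
It also fails if it takes over 70 s, if anything falls off the work surface, if the arm or the gripper's body presses on something with over 40 N, if the wrist force passes 120 N, or if a joint passes its speed limit or range.

ROBOT

A 7-joint arm with a two-finger parallel gripper is mounted at the origin on a cart in front of the work surface, level with it; the furniture and walls round the work are solid. World frame = base frame: x ahead of the robot, y to its left, z up, the work surface at z = 0. Lengths are in m, angles in rad, forces in N, time in s.
With the tool pointing down it reaches from about 0.35 to 0.9 m from the base axis. Payload 7.2 kg.
Tool frame: the origin (TCP) lies between the finger pads; the fingertips stand 14 mm ahead of it and the grasp point (between the pads) lies 5 mm behind it (robot.tip_reach is the distance from the TCP to the fingertips, in m); z points along the fingers, y is the line along which they close (so a half turn about z gives the same grasp; the last joint's range is limited). The gripper opens to 88 mm and grips with 3 to 60 N. Pads are 20 mm wide; open, the fingers measure 115 mm over their backs; the gripper's body (75 mm by 178 mm) begins 61 mm behind the grasp point.
Start: joints at [1.192, 0.411, -0.013, 1.596, 0.006, 1.134, -0.082], TCP at [0.191, -0.595, 0.237] pointing down, gripper open.
Joint ranges: [-2.95, 2.95], [-0.29, 1.99], [-1.47, 1.44], [0.14, 2.54], [-1.03, 4.17], [0.13, 1.85], [-2.86, 2.86]. Speed limits (rad/s): [2.39, 2.39, 3.01, 3.01, 3.14, 3.14, 3.14].

INTERFACE

Orientations are given as a rotation vector (axis times angle).
In Python, from bench import readout, eyes, robot gives the robot as it stands. The module is installed in compiled form; this text tells all that it offers.
- The arm moves only by the shell command python3 -m handwheel 'ROWS' [OPENING] [FORCE]. ROWS is JSON, a list of rows, each an object of numbers: "tx", "ty", "tz": the shift along the world's x, y, z in mm; "wx", "wy", "wz": the turn, a rotation vector about the world's x, y, z in rad. In form: [{"tx": .., "ty": .., "tz": .., "wx": .., "wy": .., "wz": ..}, ...]. A call has 1 to 10 rows; each row shifts and turns the commanded pose from where the row before left it; what a row does not reach is not made up. A row lasts 1/8 s, in which the tool goes at most 62.5 mm and 10.7 degrees, less where a joint would pass 70% of its speed; a pose out of reach is approached as far as the arm can. A call with a gripper value outside its range is refused whole. OPENING is the gripper command: -1 is shut, 1 is fully open, values between are in proportion, set as the call begins (- or left out, the last holds). The fingers move at their own pace and stop on an object; FORCE is the grip in N (left out, the last holds). Time passes only in rows, so rows that do not move let the fingers close. It gives the time, the measured TCP pose, the force, the opening and the grip force at its end, in the units of the state.
- readout.observe(): the state, without advancing time (a new reading comes with each control period).
- eyes.camera(name): name is "side" or "top" or "wrist"; returns a dict with "img" (400x640x3 uint8, red, green, blue), "mtx" (3x3 intrinsics, pixels), "cam_to_world" (4x4, takes a point from camera to world coordinates). Camera axes: x right, y down, z forward; pixel columns grow to the right and rows downward; lengths in m; the calibration is good to about 2 mm. A picture is of the moment at which its call begins. There is no depth.
- robot.hand_in(): hands the job in; it is judged then, once.
The state is a dict: "t": time; "joint_positions": joint angles; "qd": joint speeds; "effort": joint torques, N m; "ee_pos": TCP position; "tcp_rot": TCP orientation; "force": force on the tool from outside, world axes, zero at the start; "torque": the same for the moment, N m; "finger_gap": finger opening in m; "grasp_force": force on a finger pad.
Only numpy, scipy, OpenCV 4.12 (cv2) and the standard library are available. Lean on these libraries where they do the work, as an engineer would, in place of code of your own. Each camera call takes 0.05 s, during which the arm holds its last target. There are 200 camera calls.

## Working session

There is one attempt and no reset: what is moved stays moved. The work goes in short steps, Python scripts to look and compute and a shell command to move; the robot and the scene stay as the last step left them, time stands still between calls to the robot, and variables do not carry over. Pictures are saved under pics/ and viewed, at most 10 in all, crops included, and the job is handed in when it is done.

```bash
mkdir -p pics
cat > h.py <<'E'
import numpy as np,cv2
from bench import readout,eyes,robot
def snap(n,f):
    c=eyes.camera(n); cv2.imwrite(f'pics/{f}.png',c['img'][:,:,::-1]); np.savez(f'pics/{f}.npz',m=c['mtx'],T=c['cam_to_world']); return c
def onz(f,u,v,z):
    d=np.load(f'pics/{f}.npz'); r=d['T'][:3,:3]@np.linalg.solve(d['m'],[u,v,1]); o=d['T'][:3,3]; return o+r*(z-o[2])/r[2]
def proj(f,p):
    d=np.load(f'pics/{f}.npz'); q=d['m']@(np.linalg.inv(d['T'])@np.r_[p,1])[:3]; return q[:2]/q[2]
E
python3 - <<'E'
from h import *
for n in('top','side'):
    c=snap(n,n+'0'); print(n,c['cam_to_world'].round(3).tolist(),c['mtx'][0,0])
s=readout.observe();print(s)
E
```

```text
top [[-0.008, -0.997, 0.078, 0.529], [-1.0, 0.009, 0.008, -0.062], [-0.008, -0.078, -0.997, 1.15], [0.0, 0.0, 0.0, 1.0]] 407.6861869376507
side [[-0.923, -0.161, 0.349, 0.096], [-0.384, 0.361, -0.85, 1.209], [0.011, -0.919, -0.395, 0.636], [0.0, 0.0, 0.0, 1.0]] 486.82568988518665
{'t': 0.1, 'joint_positions': array([ 1.19179594,  0.41184363, -0.01269017,  1.59694481,  0.00555603,
        1.13431414, -0.08220493]), 'qd': array([ 3.45068861e-04, -3.60058114e-03,  3.35905533e-04, -1.22020227e-03,
       -7.47599289e-05, -9.56425000e-04,  9.63496490e-04]), 'effort': array([ 3.88561501e-03, -5.89091563e+01,  6.44549411e-01, -2.91710114e+01,
       -5.37037442e-02,  1.44718229e-02,  7.87597605e-05]), 'ee_pos': array([ 0.19096965, -0.59465083,  0.23588485]), 'tcp_rot': array([-3.10231326e+00, -4.85987826e-01,  4.71426895e-04]), 'force': array([-0.19103525, -0.47413939,  0.33891061]), 'torque': array([-0.02841793,  0.00614594,  0.0052489 ]), 'grasp_force': 0.0, 'finger_gap': 0.08786177750338152}
```

View pics/top0.png

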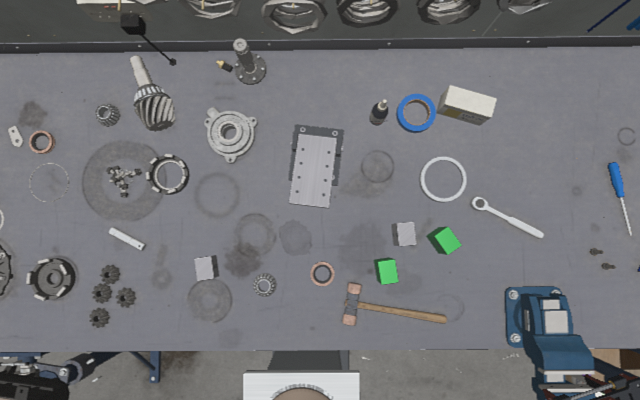

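View pics/side0.png

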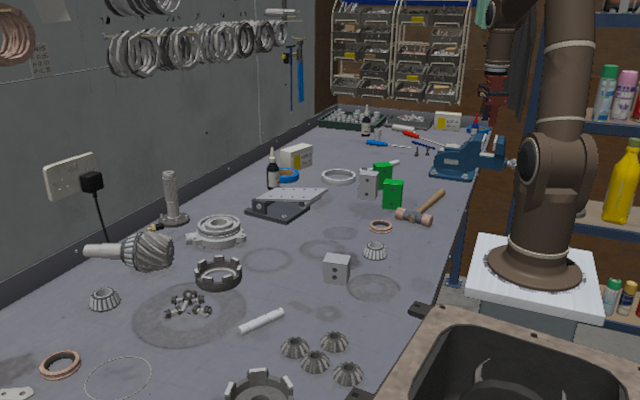

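The top view has grey blocks at (205,268) and (404,234), green look-alikes at (387,271) and (446,240), and the sine plate at (316,166). In the side view the grey blocks are at (337,268), which looks short, and (369,184), which looks tall. I'll confirm this in an enlarged crop.

Run:
```python
from h import *
t=cv2.imread('pics/top0.png');s=cv2.imread('pics/side0.png')
R=lambda i,x,y,w,h,k:cv2.resize(i[y:y+h,x:x+w],None,fx=k,fy=k,interpolation=cv2.INTER_CUBIC)
a=R(t,280,115,80,100,6)[:, :]   # 480x600
b=R(t,380,210,53,50,6); c=R(s,345,155,53,50,6)  #318x300
cv2.imwrite('pics/c1.png',np.hstack([a,np.vstack([b,c])]))
```

```text
(no output)
```

View pics/c1.png

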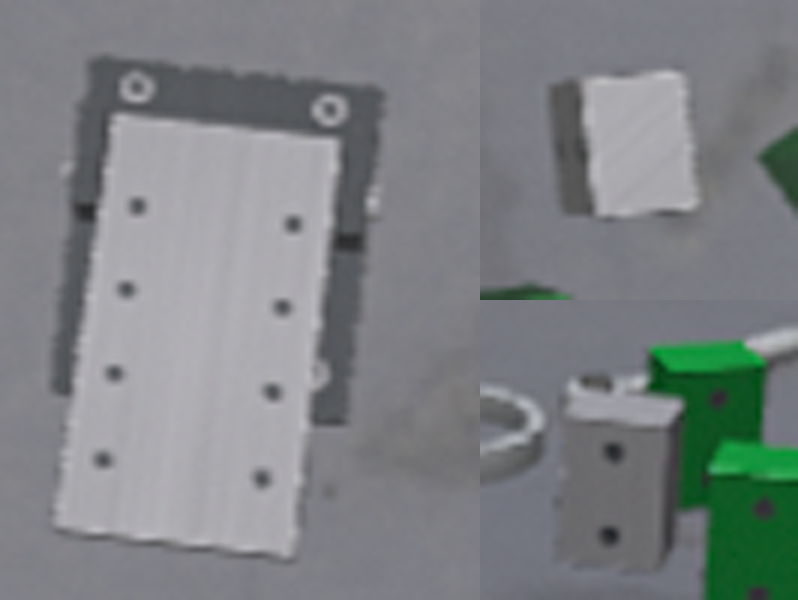

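Grey at side (369,184) is the tall one: it has clear 90:45 proportions and two holes. The green ones are look-alikes, and the grey one at (337,268) is the short block. Now the poses.

Run:
```python
from h import *
def q(pts,ox,oy,z,k=6):
    return np.array([onz('top0',ox+(x+.5)/k-.5,oy+(y+.5)/k-.5,z)[:2] for x,y in pts])
def info(n,P):
    e=np.roll(P,-1,0)-P; print(n,P.round(4).tolist(),'c',P.mean(0).round(4),'len',np.linalg.norm(e,axis=1).round(4),'ang',np.degrees(np.arctan2(e[:,1],e[:,0])).round(1))
info('tall z.09',q([(102,78),(206,72),(220,208),(116,215)],380,210,.09))
info('tall z.06',q([(102,78),(206,72),(220,208),(116,215)],380,210,.06))
info('base',q([(92,58),(384,90),(346,424),(52,392)],280,115,.016))
for z in(.06,.08):info(f'plate{z}',q([(112,115),(340,138),(297,556),(55,527)],280,115,z))
info('short',np.array([onz('top0',u,v,.06)[:2] for u,v in[(195,258),(215,257),(217,279),(197,280)]]))
```

```text
tall z.09 [[0.5568, -0.2545], [0.559, -0.2995], [0.5005, -0.304], [0.4978, -0.2592]] c [ 0.5285 -0.2793] len [0.045  0.0587 0.0448 0.0592] ang [ -87.2 -175.6   93.4    4.5]
tall z.06 [[0.5576, -0.26], [0.5599, -0.3062], [0.4997, -0.3108], [0.4969, -0.2648]] c [ 0.5285 -0.2855] len [0.0463 0.0604 0.0461 0.0608] ang [ -87.2 -175.6   93.4    4.5]
base [[0.8396, 0.0134], [0.8228, -0.1243], [0.6645, -0.1045], [0.6808, 0.0327]] c [ 0.7519 -0.0457] len [0.1387 0.1595 0.1382 0.16  ] ang [-96.9 172.9  83.2  -6.9]
plate0.06 [[0.8011, 0.0015], [0.7895, -0.1016], [0.6001, -0.0803], [0.614, 0.0278]] c [ 0.7012 -0.0382] len [0.1038 0.1906 0.109  0.1889] ang [-96.4 173.6  82.7  -8. ]
plate0.08 [[0.7961, 0.0004], [0.7847, -0.1009], [0.5988, -0.08], [0.6125, 0.0262]] c [ 0.698  -0.0386] len [0.1019 0.1871 0.107  0.1855] ang [-96.4 173.6  82.7  -8. ]
short [[0.4678, 0.2778], [0.47, 0.2245], [0.4121, 0.2185], [0.4099, 0.2715]] c [0.44   0.2481] len [0.0534 0.0582 0.0531 0.0582] ang [ -87.6 -174.1   92.4    6.1]
```

```bash
cat >> h.py <<'E'
B=np.array([0.7718,-0.0481,0]); yaw=-0.120
Rb=np.array([[np.cos(yaw),-np.sin(yaw),0],[np.sin(yaw),np.cos(yaw),0],[0,0,1]])
def b2w(x,y,z): return B+Rb@np.array([x,y,z])
def w2b(p): return Rb.T@(np.array(p)-B)
def pl(a,x,y,z): c,s=np.cos(a),np.sin(a); return b2w(x*c+z*s,y,.04-x*s+z*c)
E
python3 - <<'E'
from h import *
from scipy.optimize import least_squares
px=[(280+(x+.5)/6-.5,115+(y+.5)/6-.5) for x,y in [(112,115),(340,138),(297,556),(55,527)]]
M=[(.02,.0525,.022),(.02,-.0525,.022),(-.178,-.0525,.022),(-.178,.0525,.022)]
f=lambda p:np.ravel([proj('top0',pl(p[0],*m)+[p[1],p[2],0])-u for m,u in zip(M,px)])
r=least_squares(f,[.3,0,0]);print(r.x,r.fun.round(2))
a=r.x[0]
s=cv2.imread('pics/side0.png')
C=[proj('side0',pl(a,*m)) for m in M]
for c in C: print(c.round(1))
for aa in(a-.05,a,a+.05): print('lip',aa,pl(aa,-.178,0,.012).round(4))
x0,y0=235,165
im=cv2.resize(s[y0:y0+70,x0:x0+105],None,fx=7,fy=7,interpolation=cv2.INTER_CUBIC)
for c in C: cv2.circle(im,tuple(int(v) for v in ((c-[x0,y0])*7+3)),3,(0,0,255),1)
cv2.imwrite('pics/c2.png',im)
E
```

```text
[2.19805451e-01 7.38591751e-05 6.31287675e-04] [-0.01 -0.17  0.28  0.17 -0.1  -0.16 -0.15  0.16]
[256.1 197.6]
[275.3 186.9]
[327.7 185.6]
[310.2 197. ]
lip 0.1698054510376803 [ 0.5996 -0.0273  0.0819]
lip 0.2198054510376803 [ 0.6019 -0.0276  0.0905]
lip 0.2698054510376803 [ 0.6046 -0.0279  0.099 ]
```

View pics/c2.png

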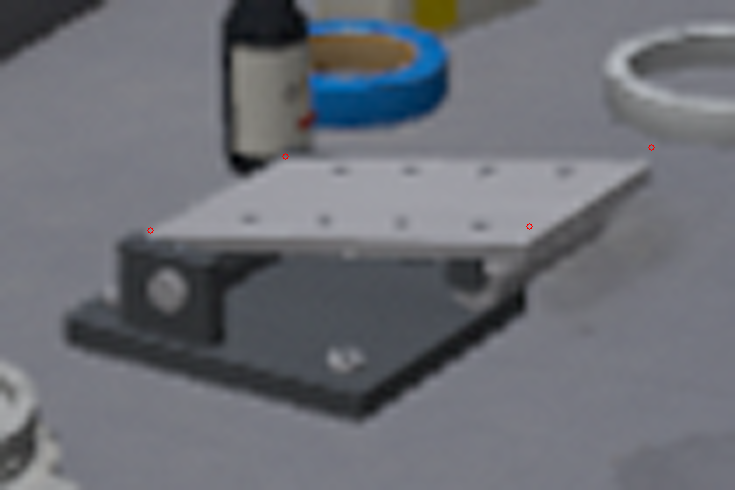

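```bash
python3 -m handwheel '[{"tz":40,"tx":20,"wz":-0.14},{"tz":40,"tx":40,"wz":-0.14},{"tx":50,"ty":30,"wz":-0.15},{"tx":40,"ty":45},{"tx":10,"ty":60},{"ty":60},{"ty":60},{"ty":60},{"ty":60},{"ty":60}]' -1 20
```

```text
$[0]: bad value
```

The side crop shows the plate's free end about 2.5 px lower than the fit (corners near (530,243) and (650,162) against the circles), so the angle is about 0.19 and the lip about 85 mm high. The rows need all six keys.

```bash
python3 -m handwheel '[{"tx":20,"ty":0,"tz":40,"wx":0,"wy":0,"wz":-0.14},{"tx":40,"ty":0,"tz":40,"wx":0,"wy":0,"wz":-0.14},{"tx":50,"ty":30,"tz":0,"wx":0,"wy":0,"wz":-0.15},{"tx":40,"ty":45,"tz":0,"wx":0,"wy":0,"wz":0},{"tx":10,"ty":60,"tz":0,"wx":0,"wy":0,"wz":0},{"tx":0,"ty":60,"tz":0,"wx":0,"wy":0,"wz":0},{"tx":0,"ty":60,"tz":0,"wx":0,"wy":0,"wz":0},{"tx":0,"ty":60,"tz":0,"wx":0,"wy":0,"wz":0},{"tx":0,"ty":60,"tz":0,"wx":0,"wy":0,"wz":0},{"tx":0,"ty":60,"tz":0,"wx":0,"wy":0,"wz":0}]' -1 20
```

```text
t: 1.35
ee_pos: [0.3507, -0.1581, 0.3165]
tcp_rot: [3.136, -0.187, 0.0]
force: [0.9, 0.4, -0.0]
finger_gap: 0.0004
grasp_force: 0.0
```

```bash
python3 -m handwheel '[{"tx":25,"ty":40,"tz":0,"wx":-0.021,"wy":-0.174,"wz":0},{"tx":25,"ty":40,"tz":0,"wx":-0.021,"wy":-0.174,"wz":0},{"tx":25,"ty":40,"tz":-20,"wx":-0.021,"wy":-0.174,"wz":0},{"tx":25,"ty":23,"tz":-40,"wx":-0.021,"wy":-0.174,"wz":0},{"tx":20,"ty":0,"tz":-40,"wx":0,"wy":0,"wz":0},{"tx":20,"ty":0,"tz":-40,"wx":0,"wy":0,"wz":0},{"tx":0,"ty":0,"tz":-40,"wx":0,"wy":0,"wz":0},{"tx":0,"ty":0,"tz":0,"wx":0,"wy":0,"wz":0}]'
python3 -c "
from h import *
s=readout.observe();print(s['joint_positions'].round(2));from scipy.spatial.transform import Rotation as R
M=R.from_rotvec(s['tcp_rot']).as_matrix();print(M.round(3));print(w2b(s['ee_pos']))"
```

```text
t: 2.35
ee_pos: [0.4525, -0.0443, 0.1998]
tcp_rot: [2.893, -0.187, 0.887]
force: [0.3, 1.0, 0.8]
finger_gap: 0.0003
grasp_force: 0.0
[ 1.09 -0.08 -1.17  2.43  0.65  0.21 -2.4 ]
[[ 0.822 -0.149  0.55 ]
 [-0.085 -0.986 -0.141]
 [ 0.563  0.069 -0.823]]
[-0.31749149 -0.03443746  0.19975505]
```

```bash
cat >> h.py <<'E'
from scipy.spatial.transform import Rotation as R
def rt(p,yw=yaw):  # tool down pitched forward by p, tool x along yw
    return R.from_euler('z',yw)*R.from_euler('y',-p)*R.from_matrix(np.diag([1.,-1,-1]))
def st(p=None,yw=yaw):
    s=readout.observe();r=R.from_rotvec(s['tcp_rot']); print('t',round(s['t'],2),'pos',s['ee_pos'].round(4),'base',w2b(s['ee_pos']).round(4),'F',s['force'].round(1),'q',s['joint_positions'].round(2),'tz',r.as_matrix()[:,2].round(3))
    if p is not None: print('corr',(rt(p,yw)*r.inv()).as_rotvec().round(3))
E
python3 -m handwheel '[{"tx":30,"ty":0,"tz":20,"wx":0,"wy":0,"wz":0},{"tx":30,"ty":0,"tz":20,"wx":0,"wy":0,"wz":0},{"tx":30,"ty":20,"tz":0,"wx":0,"wy":0,"wz":0},{"tx":10,"ty":10,"tz":0,"wx":0,"wy":0,"wz":0},{"tx":0,"ty":0,"tz":0,"wx":0,"wy":0,"wz":0}]'
python3 -c "
from h import *
st(.7)"
```

```text
t: 2.98
ee_pos: [0.552, -0.0122, 0.24]
tcp_rot: [2.897, -0.181, 0.886]
force: [-0.0, 0.1, -0.5]
finger_gap: 0.0002
grasp_force: 0.0
t 2.98 pos [ 0.552  -0.0122  0.24  ] base [-0.2225  0.0093  0.24  ] F [-0.   0.1 -0.5] q [ 0.9   0.17 -1.19  2.19  0.96  0.53 -2.71] tz [ 0.549 -0.137 -0.824]
corr [ 0.053 -0.11   0.029]
```

```bash
python3 -m handwheel '[{"tx":0,"ty":0,"tz":0,"wx":0.02,"wy":0.15,"wz":0},{"tx":0,"ty":0,"tz":0,"wx":0.02,"wy":0.15,"wz":0},{"tx":0,"ty":0,"tz":0,"wx":0.02,"wy":0.15,"wz":0},{"tx":0,"ty":0,"tz":0,"wx":0,"wy":0,"wz":0}]'
python3 -c "
from h import *
st(0)"
```

```text
t: 3.48
ee_pos: [0.5525, -0.0136, 0.2397]
tcp_rot: [3.057, -0.171, 0.212]
force: [0.3, 0.6, -0.8]
finger_gap: 0.0003
grasp_force: 0.0
t 3.48 pos [ 0.5525 -0.0136  0.2397] base [-0.2218  0.0081  0.2397] F [ 0.3  0.6 -0.8] q [ 0.8   0.46 -1.2   1.83  0.62  1.11 -2.3 ] tz [ 0.134 -0.08  -0.988]
corr [ 0.081  0.134 -0.008]
```

```bash
python3 -m handwheel '[{"tx":0,"ty":0,"tz":0,"wx":0.08,"wy":0.13,"wz":0},{"tx":0,"ty":0,"tz":0,"wx":0,"wy":0,"wz":-0.18},{"tx":0,"ty":0,"tz":0,"wx":0,"wy":0,"wz":-0.18},{"tx":0,"ty":0,"tz":0,"wx":0,"wy":0,"wz":-0.18}]'
python3 -c "
from h import *
st(0)"
```

```text
t: 3.98
ee_pos: [0.5509, -0.0132, 0.2407]
tcp_rot: [2.969, -1.01, 0.013]
force: [0.9, -0.7, -0.0]
finger_gap: 0.0004
grasp_force: 0.0
t 3.98 pos [ 0.5509 -0.0132  0.2407] base [-0.2235  0.0082  0.2407] F [ 0.9 -0.7 -0. ] q [ 0.72  0.48 -1.07  1.73  0.46  1.2  -2.7 ] tz [ 0.006 -0.008 -1.   ]
corr [0.006 0.008 0.536]
```

```bash
python3 -m handwheel '[{"tx":0,"ty":0,"tz":0,"wx":0,"wy":0,"wz":0.184},{"tx":0,"ty":0,"tz":0,"wx":0,"wy":0,"wz":0.184},{"tx":0,"ty":0,"tz":0,"wx":0,"wy":0,"wz":0.184},{"tx":0,"ty":0,"tz":0,"wx":0,"wy":0,"wz":0.184},{"tx":0,"ty":0,"tz":0,"wx":0,"wy":0,"wz":0.184},{"tx":0,"ty":0,"tz":0,"wx":0,"wy":0,"wz":0.184},{"tx":0,"ty":0,"tz":0,"wx":0,"wy":0,"wz":0.184},{"tx":0,"ty":0,"tz":0,"wx":0,"wy":0,"wz":0.184},{"tx":0,"ty":0,"tz":0,"wx":0,"wy":0,"wz":0.184},{"tx":0,"ty":0,"tz":0,"wx":0,"wy":0,"wz":0.184}]'
python3 -c "
from h import *
st(0,yaw+np.pi)"
```

```text
t: 5.22
ee_pos: [0.5506, -0.013, 0.2405]
tcp_rot: [2.595, 1.771, 0.016]
force: [1.3, 0.9, -0.3]
finger_gap: 0.0006
grasp_force: 0.0
t 5.22 pos [ 0.5506 -0.013   0.2405] base [-0.2238  0.0084  0.2405] F [ 1.3  0.9 -0.3] q [ 0.87  0.7  -1.43  1.72  0.71  1.35 -1.06] tz [ 0.008  0.006 -1.   ]
corr [-1.100e-02  1.000e-03  1.824e+00]
```

```bash
python3 -m handwheel '[{"tx":0,"ty":0,"tz":0,"wx":0,"wy":0,"wz":-0.15},{"tx":0,"ty":0,"tz":0,"wx":0,"wy":0,"wz":-0.15},{"tx":0,"ty":0,"tz":0,"wx":-0.018,"wy":-0.15,"wz":0},{"tx":0,"ty":0,"tz":0,"wx":-0.018,"wy":-0.15,"wz":0},{"tx":0,"ty":0,"tz":0,"wx":-0.018,"wy":-0.15,"wz":0},{"tx":0,"ty":0,"tz":0,"wx":-0.018,"wy":-0.15,"wz":0},{"tx":0,"ty":0,"tz":0,"wx":0,"wy":0,"wz":0}]'
python3 -c "
from h import *
st(0.6)"
```

```text
t: 6.1
ee_pos: [0.5477, -0.0145, 0.2386]
tcp_rot: [2.454, 1.177, 0.723]
force: [0.1, -0.4, -0.1]
finger_gap: 0.0006
grasp_force: 0.0
t 6.1 pos [ 0.5477 -0.0145  0.2386] base [-0.2265  0.0065  0.2386] F [ 0.1 -0.4 -0.1] q [ 1.12  0.2  -1.36  2.22  0.96  0.45 -1.65] tz [ 0.569 -0.069 -0.819]
corr [ 0.575 -0.06  -0.834]
```

```bash
python3 -m handwheel '[{"tx":-8,"ty":0,"tz":-35,"wx":0,"wy":0,"wz":0},{"tx":0,"ty":0,"tz":-35,"wx":0,"wy":0,"wz":0},{"tx":0,"ty":0,"tz":-35,"wx":0,"wy":0,"wz":0},{"tx":0,"ty":0,"tz":-35,"wx":0,"wy":0,"wz":0},{"tx":0,"ty":0,"tz":-30,"wx":0,"wy":0,"wz":0},{"tx":0,"ty":0,"tz":0,"wx":0,"wy":0,"wz":0}]'
python3 -c "
from h import *
st(0.6)"
```

```text
t: 6.85
ee_pos: [0.5431, -0.0138, 0.068]
tcp_rot: [2.465, 1.175, 0.726]
force: [-0.1, 0.9, 0.5]
finger_gap: 0.0001
grasp_force: 0.0
t 6.85 pos [ 0.5431 -0.0138  0.068 ] base [-0.2312  0.0066  0.068 ] F [-0.1  0.9  0.5] q [ 0.65  0.57 -0.96  2.39  1.99  0.63 -2.64] tz [ 0.567 -0.063 -0.822]
corr [ 0.565 -0.06  -0.833]
```

Within limits. Now forward under the lip, then up.

```bash
python3 -m handwheel '[{"tx":20,"ty":-2,"tz":0,"wx":0,"wy":0,"wz":0},{"tx":20,"ty":-2,"tz":0,"wx":0,"wy":0,"wz":0},{"tx":0,"ty":0,"tz":6,"wx":0,"wy":0,"wz":0},{"tx":0,"ty":0,"tz":6,"wx":0,"wy":0,"wz":0},{"tx":0,"ty":0,"tz":0,"wx":0,"wy":0,"wz":0}]'
python3 -c "
from h import *
st(0.6)
snap('side','s1')
i=cv2.imread('pics/s1.png')[130:230,220:380]; cv2.imwrite('pics/s1c.png',cv2.resize(i,None,fx=5,fy=5,interpolation=cv2.INTER_CUBIC))"
```

```text
t: 7.48
ee_pos: [0.5839, -0.0182, 0.0838]
tcp_rot: [2.458, 1.173, 0.732]
force: [-0.0, 0.1, 0.7]
finger_gap: 0.0002
grasp_force: 0.0
t 7.47 pos [ 0.5839 -0.0182  0.0838] base [-0.1901  0.0072  0.0838] F [-0.   0.1  0.7] q [ 0.62  0.56 -0.92  2.29  1.9   0.57 -2.52] tz [ 0.572 -0.065 -0.817]
corr [ 0.57  -0.054 -0.831]
```

View pics/s1c.png

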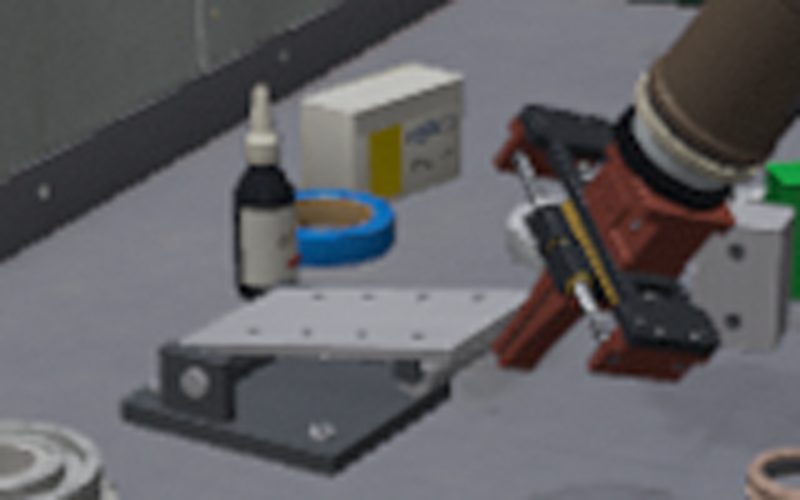

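The image shows the closed fingertip at crop (510,350), right at the free edge, and the force is about zero. I'll dip, go a little further forward, then lift.

```bash
python3 -m handwheel '[{"tx":0,"ty":0,"tz":-13,"wx":0,"wy":0,"wz":0},{"tx":10,"ty":-1,"tz":-2,"wx":0,"wy":0,"wz":0},{"tx":0,"ty":0,"tz":0,"wx":0,"wy":0,"wz":0}]'
python3 -m handwheel '[{"tx":0,"ty":0,"tz":6,"wx":0,"wy":0,"wz":0},{"tx":0,"ty":0,"tz":6,"wx":0,"wy":0,"wz":0},{"tx":0,"ty":0,"tz":6,"wx":0,"wy":0,"wz":0},{"tx":0,"ty":0,"tz":0,"wx":0,"wy":0,"wz":0}]'
python3 -c "
from h import *
st()"
```

```text
t: 7.9
ee_pos: [0.5949, -0.0191, 0.0677]
tcp_rot: [2.461, 1.172, 0.732]
force: [-0.1, -0.3, -0.1]
finger_gap: 0.0002
grasp_force: 0.0
t: 8.4
ee_pos: [0.5928, -0.019, 0.0854]
tcp_rot: [2.461, 1.174, 0.73]
force: [-5.7, -0.2, -2.8]
finger_gap: 0.0005
grasp_force: 3.4
t 8.4 pos [ 0.5928 -0.019   0.0854] base [-0.1812  0.0075  0.0854] F [-5.7 -0.2 -2.8] q [ 0.62  0.56 -0.91  2.27  1.87  0.56 -2.48] tz [ 0.57  -0.064 -0.819]
```

```bash
python3 -m handwheel '[{"tx":3,"ty":0,"tz":8,"wx":0,"wy":0,"wz":0},{"tx":3,"ty":0,"tz":8,"wx":0,"wy":0,"wz":0},{"tx":3,"ty":-1,"tz":8,"wx":0,"wy":0,"wz":0},{"tx":4,"ty":0,"tz":8,"wx":0,"wy":0,"wz":0}]'
python3 -m handwheel '[{"tx":5,"ty":0,"tz":8,"wx":0,"wy":0,"wz":0},{"tx":5,"ty":-1,"tz":8,"wx":0,"wy":0,"wz":0},{"tx":6,"ty":-1,"tz":8,"wx":0,"wy":0,"wz":0},{"tx":6,"ty":-1,"tz":8,"wx":0,"wy":0,"wz":0}]'
python3 -c "
from h import *
st()"
```

```text
t: 8.9
ee_pos: [0.605, -0.0204, 0.1165]
tcp_rot: [2.462, 1.174, 0.727]
force: [-8.5, -1.0, -3.4]
finger_gap: 0.0008
grasp_force: 4.6
t: 9.4
ee_pos: [0.627, -0.0231, 0.1487]
tcp_rot: [2.461, 1.174, 0.727]
force: [-10.0, 0.4, -1.0]
finger_gap: 0.0002
grasp_force: 4.5
t 9.4 pos [ 0.627  -0.0231  0.1487] base [-0.1468  0.0075  0.1487] F [-10.    0.4  -1. ] q [ 0.62  0.44 -0.89  2.16  1.49  0.46 -2.11] tz [ 0.569 -0.065 -0.82 ]
```

```bash
python3 -m handwheel '[{"tx":8,"ty":-1,"tz":8,"wx":0,"wy":0,"wz":0},{"tx":8,"ty":-1,"tz":8,"wx":0,"wy":0,"wz":0},{"tx":9,"ty":-1,"tz":7,"wx":0,"wy":0,"wz":0},{"tx":10,"ty":-1,"tz":7,"wx":0,"wy":0,"wz":0}]'
python3 -m handwheel '[{"tx":10,"ty":-1,"tz":6,"wx":0,"wy":0,"wz":0},{"tx":10,"ty":-1,"tz":6,"wx":0,"wy":0,"wz":0},{"tx":10,"ty":-1,"tz":5,"wx":0,"wy":0,"wz":0},{"tx":10,"ty":-1,"tz":4,"wx":0,"wy":0,"wz":0}]'
python3 -c "
from h import *
st()
snap('side','s2')
i=cv2.imread('pics/s2.png')[110:230,220:380]; cv2.imwrite('pics/s2c.png',cv2.resize(i,None,fx=5,fy=5,interpolation=cv2.INTER_CUBIC))"
```

```text
t: 9.9
ee_pos: [0.6629, -0.0273, 0.1794]
tcp_rot: [2.46, 1.173, 0.728]
force: [-8.3, -1.0, 0.8]
finger_gap: 0.0007
grasp_force: 3.5
t: 10.4
ee_pos: [0.703, -0.0321, 0.2]
tcp_rot: [2.461, 1.172, 0.727]
force: [-5.2, -0.1, -3.2]
finger_gap: 0.0005
grasp_force: 3.3
t 10.4 pos [ 0.703  -0.0321  0.2   ] base [-0.0702  0.0077  0.2   ] F [-5.2 -0.1 -3.2] q [ 0.65  0.5  -0.94  1.94  1.2   0.56 -1.75] tz [ 0.569 -0.067 -0.82 ]
```

View pics/s2c.png

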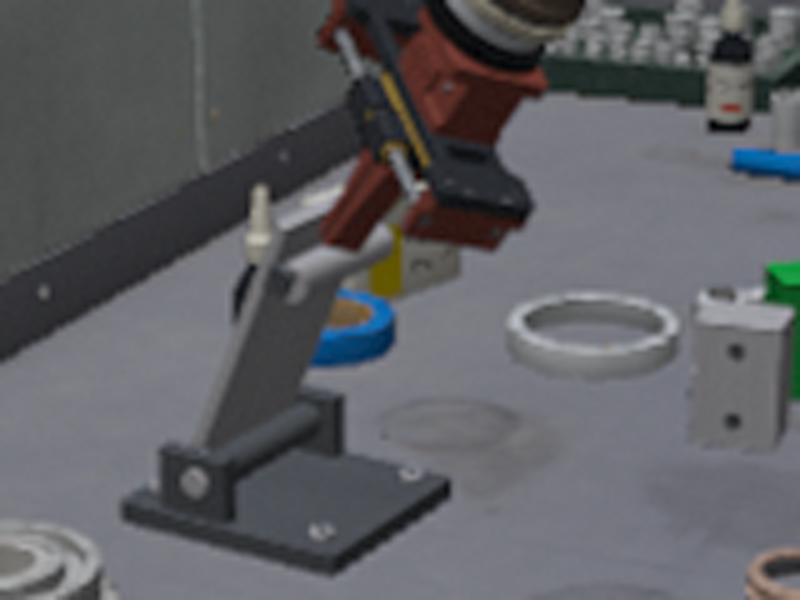

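The plate stands up at about 1.1 rad with the fingertip on its underside at crop (345,235). I'll nudge it a bit more, retreat, and straighten the tool.

```bash
python3 -m handwheel '[{"tx":7,"ty":-1,"tz":2,"wx":0,"wy":0,"wz":0},{"tx":7,"ty":-1,"tz":2,"wx":0,"wy":0,"wz":0},{"tx":-30,"ty":3,"tz":0,"wx":0,"wy":0,"wz":0},{"tx":-50,"ty":0,"tz":20,"wx":0,"wy":0,"wz":0},{"tx":-40,"ty":-40,"tz":20,"wx":0.018,"wy":0.15,"wz":0},{"tx":-30,"ty":-50,"tz":0,"wx":0.018,"wy":0.15,"wz":0},{"tx":0,"ty":-50,"tz":0,"wx":0.018,"wy":0.15,"wz":0},{"tx":0,"ty":-50,"tz":0,"wx":0.018,"wy":0.15,"wz":0},{"tx":0,"ty":-30,"tz":0,"wx":0,"wy":0,"wz":0},{"tx":0,"ty":0,"tz":0,"wx":0,"wy":0,"wz":0}]' 1
python3 -c "
from h import *
st(0,.07)"
```

```text
t: 11.7
ee_pos: [0.5858, -0.2437, 0.2359]
tcp_rot: [2.797, 1.314, 0.081]
force: [-0.5, 0.1, 0.9]
finger_gap: 0.0877
grasp_force: 0.0
t 11.7 pos [ 0.5858 -0.2437  0.2359] base [-0.1612 -0.2165  0.2359] F [-0.5  0.1  0.9] q [ 1.04  0.63 -1.11  1.59  0.62  1.23 -0.86] tz [ 0.069 -0.023 -0.997]
corr [ 0.05   0.056 -0.808]
```

```bash
python3 -m handwheel '[{"tx":-15,"ty":-10,"tz":0,"wx":0.05,"wy":0.056,"wz":0},{"tx":-15,"ty":-10,"tz":0,"wx":0,"wy":0,"wz":-0.162},{"tx":-15,"ty":-10,"tz":0,"wx":0,"wy":0,"wz":-0.162},{"tx":-12,"ty":-6,"tz":-20,"wx":0,"wy":0,"wz":-0.162},{"tx":0,"ty":0,"tz":-20,"wx":0,"wy":0,"wz":-0.162},{"tx":0,"ty":0,"tz":-20,"wx":0,"wy":0,"wz":-0.162},{"tx":0,"ty":0,"tz":0,"wx":0,"wy":0,"wz":0}]' 0.5 40
python3 -c "
from h import *
st(0,.07)
snap('wrist','w1')
# predicted top corners
c=np.array([.5285,-.2793])
for dx,dy in((.03,.0225),(.03,-.0225),(-.03,-.0225),(-.03,.0225)):
    a=.07;print(proj('w1',[c[0]+dx*np.cos(a)-dy*np.sin(a),c[1]+dx*np.sin(a)+dy*np.cos(a),.09]).round(0))"
```

```text
t: 12.58
ee_pos: [0.5281, -0.2751, 0.176]
tcp_rot: [-3.13, -0.118, -0.044]
force: [-0.7, -0.8, -0.6]
finger_gap: 0.0659
grasp_force: 0.0
t 12.57 pos [ 0.5281 -0.2751  0.176 ] base [-0.2148 -0.2546  0.176 ] F [-0.7 -0.8 -0.6] q [ 1.06  0.58 -0.92  1.71  0.49  1.08 -1.51] tz [ 0.028  0.01  -1.   ]
corr [-0.01   0.028 -0.005]
[291. 170.]
[356. 170.]
[353. 250.]
[292. 249.]
```

View pics/w1.png

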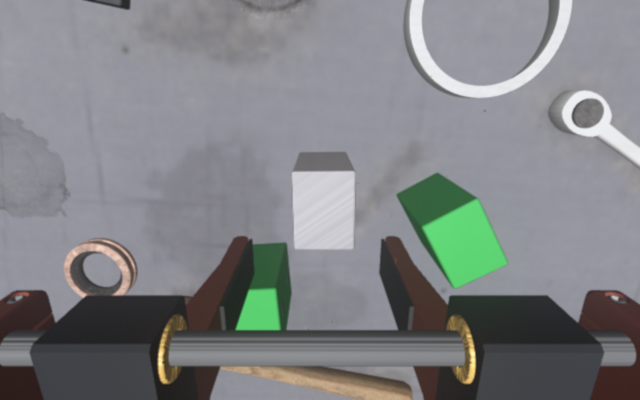

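```bash
python3 -c "
from h import *
for n,P in(('L',[(290,273),(248,275)]),('R',[(412,222),(437,174),(398,194),(479,222),(456,286)])):
  for u,v in P: print(n,u,v,onz('w1',u,v,.09).round(3),onz('w1',u,v,.06).round(3))
for u,v in((292,171),(354,171),(354,249),(294,249)): print(onz('w1',u,v,.09).round(4))"
```

```text
L 290 273 [ 0.477 -0.258  0.09 ] [ 0.461 -0.257  0.06 ]
L 248 275 [ 0.473 -0.227  0.09 ] [ 0.456 -0.221  0.06 ]
R 412 222 [ 0.525 -0.344  0.09 ] [ 0.515 -0.353  0.06 ]
R 437 174 [ 0.562 -0.356  0.09 ] [ 0.556 -0.367  0.06 ]
R 398 194 [ 0.545 -0.331  0.09 ] [ 0.537 -0.339  0.06 ]
R 479 222 [ 0.529 -0.392  0.09 ] [ 0.519 -0.407  0.06 ]
R 456 286 [ 0.476 -0.385  0.09 ] [ 0.46 -0.4   0.06]
[ 0.5561 -0.2554  0.09  ]
[ 0.5594 -0.2983  0.09  ]
[ 0.5008 -0.3045  0.09  ]
[ 0.4973 -0.2602  0.09  ]
```

```bash
python3 -m handwheel '[{"tx":0,"ty":-4,"tz":0,"wx":-0.01,"wy":0.028,"wz":0},{"tx":0,"ty":0,"tz":-30,"wx":0,"wy":0,"wz":0},{"tx":0,"ty":0,"tz":-30,"wx":0,"wy":0,"wz":0},{"tx":0,"ty":0,"tz":-30,"wx":0,"wy":0,"wz":0},{"tx":0,"ty":0,"tz":-28,"wx":0,"wy":0,"wz":0},{"tx":0,"ty":0,"tz":0,"wx":0,"wy":0,"wz":0}]' 0.32
python3 -c "
from h import *
st(0,.07)"
```

```text
t: 13.38
ee_pos: [0.528, -0.2803, 0.0569]
tcp_rot: [-3.138, -0.116, 0.004]
force: [0.4, -0.1, -0.4]
finger_gap: 0.0578
grasp_force: 0.0
t 13.38 pos [ 0.528  -0.2803  0.0569] base [-0.2142 -0.2598  0.0569] F [ 0.4 -0.1 -0.4] q [ 0.97  0.72 -0.81  1.78  0.64  0.92 -1.61] tz [-0.002  0.002 -1.   ]
corr [-0.002 -0.002 -0.004]
```

```bash
python3 -m handwheel '[{"tx":0,"ty":0,"tz":0,"wx":0,"wy":0,"wz":0},{"tx":0,"ty":0,"tz":0,"wx":0,"wy":0,"wz":0},{"tx":0,"ty":0,"tz":0,"wx":0,"wy":0,"wz":0},{"tx":0,"ty":0,"tz":0,"wx":0,"wy":0,"wz":0}]' -1 40
python3 -m handwheel '[{"tx":0,"ty":0,"tz":10,"wx":0,"wy":0,"wz":0},{"tx":0,"ty":0,"tz":20,"wx":0,"wy":0,"wz":0},{"tx":0,"ty":0,"tz":0,"wx":0,"wy":0,"wz":0}]'
```

```text
t: 13.88
ee_pos: [0.5297, -0.2804, 0.0597]
tcp_rot: [3.139, 0.114, 0.004]
force: [0.6, 2.7, 6.5]
finger_gap: 0.0448
grasp_force: 40.0
t: 14.25
ee_pos: [0.5295, -0.2813, 0.0901]
tcp_rot: [3.138, 0.112, 0.005]
force: [0.5, -1.2, -7.2]
finger_gap: 0.0448
grasp_force: 40.0
```

```bash
python3 -m handwheel '[{"tx":30,"ty":0,"tz":10,"wx":0,"wy":0,"wz":0},{"tx":35,"ty":10,"tz":0,"wx":0,"wy":0,"wz":-0.04},{"tx":10,"ty":40,"tz":0,"wx":0,"wy":0,"wz":-0.05},{"tx":5,"ty":45,"tz":0,"wx":0,"wy":0,"wz":-0.05},{"tx":5,"ty":45,"tz":0,"wx":0,"wy":0,"wz":-0.05},{"tx":0,"ty":45,"tz":0,"wx":0,"wy":0,"wz":0},{"tx":0,"ty":40,"tz":0,"wx":0,"wy":0,"wz":0},{"tx":0,"ty":25,"tz":0,"wx":0,"wy":0,"wz":0},{"tx":0,"ty":0,"tz":0,"wx":0,"wy":0,"wz":0}]'
python3 -c "
from h import *
st(0)"
```

```text
t: 15.38
ee_pos: [0.6132, -0.0274, 0.0982]
tcp_rot: [-3.135, 0.178, -0.001]
force: [-0.3, -0.6, -7.7]
finger_gap: 0.0446
grasp_force: 40.0
t 15.38 pos [ 0.6132 -0.0274  0.0982] base [-0.1599  0.0015  0.0982] F [-0.3 -0.6 -7.7] q [ 0.51  0.68 -0.8   1.72  0.56  0.99 -2.18] tz [ 0.     0.002 -1.   ]
corr [-0.002  0.    -0.006]
```

```bash
python3 -m handwheel '[{"tx":0,"ty":-1,"tz":-18,"wx":0,"wy":0,"wz":-0.006},{"tx":0,"ty":0,"tz":-16,"wx":0,"wy":0,"wz":0},{"tx":0,"ty":0,"tz":0,"wx":0,"wy":0,"wz":0}]'
python3 -m handwheel '[{"tx":10,"ty":-1,"tz":0,"wx":0,"wy":0,"wz":0},{"tx":8,"ty":-1,"tz":0,"wx":0,"wy":0,"wz":0},{"tx":0,"ty":0,"tz":0,"wx":0,"wy":0,"wz":0}]'
python3 -m handwheel '[{"tx":0,"ty":0,"tz":-2,"wx":0,"wy":0,"wz":0},{"tx":0,"ty":0,"tz":0,"wx":0,"wy":0,"wz":0}]'
python3 -c "
from h import *
st(0)"
```

```text
t: 15.75
ee_pos: [0.6121, -0.033, 0.0616]
tcp_rot: [-3.135, 0.197, 0.005]
force: [-0.4, 0.0, -7.1]
finger_gap: 0.0451
grasp_force: 40.0
t: 16.12
ee_pos: [0.6327, -0.0338, 0.0644]
tcp_rot: [-3.135, 0.196, -0.003]
force: [-0.4, 0.5, -6.9]
finger_gap: 0.0447
grasp_force: 40.0
t: 16.38
ee_pos: [0.6311, -0.0337, 0.0619]
tcp_rot: [-3.135, 0.194, 0.0]
force: [-0.1, -0.4, -6.3]
finger_gap: 0.0447
grasp_force: 40.0
t 16.38 pos [ 0.6311 -0.0337  0.0619] base [-0.1414 -0.0025  0.0619] F [-0.1 -0.4 -6.3] q [ 0.49  0.74 -0.76  1.69  0.6   0.95 -2.2 ] tz [-0.  0. -1.]
corr [-0.    -0.     0.004]
```

```bash
python3 -m handwheel '[{"tx":0,"ty":0,"tz":-1.5,"wx":0,"wy":0,"wz":0},{"tx":0,"ty":0,"tz":0,"wx":0,"wy":0,"wz":0}]'
python3 -m handwheel '[{"tx":4,"ty":-0.5,"tz":0,"wx":0,"wy":0,"wz":0},{"tx":3,"ty":-0.5,"tz":0,"wx":0,"wy":0,"wz":0},{"tx":0,"ty":0,"tz":0,"wx":0,"wy":0,"wz":0}]'
python3 -m handwheel '[{"tx":2,"ty":0,"tz":-1,"wx":0,"wy":0,"wz":0},{"tx":0,"ty":0,"tz":0,"wx":0,"wy":0,"wz":0}]'
```

```text
t: 16.62
ee_pos: [0.6314, -0.0337, 0.0605]
tcp_rot: [-3.135, 0.195, -0.0]
force: [-0.7, -0.3, -6.6]
finger_gap: 0.045
grasp_force: 40.0
t: 17.0
ee_pos: [0.6389, -0.0347, 0.0606]
tcp_rot: [-3.135, 0.195, -0.001]
force: [-0.6, 0.4, -7.7]
finger_gap: 0.0446
grasp_force: 40.0
t: 17.25
ee_pos: [0.6406, -0.0346, 0.0598]
tcp_rot: [-3.135, 0.195, -0.001]
force: [-1.5, -0.4, -3.5]
finger_gap: 0.0448
grasp_force: 40.0
```

```bash
python3 -m handwheel '[{"tx":1.5,"ty":0,"tz":-0.5,"wx":0,"wy":0,"wz":0},{"tx":0,"ty":0,"tz":0,"wx":0,"wy":0,"wz":0}]'
python3 -m handwheel '[{"tx":1.5,"ty":0,"tz":0,"wx":0,"wy":0,"wz":0},{"tx":0,"ty":0,"tz":0,"wx":0,"wy":0,"wz":0}]'
python3 -m handwheel '[{"tx":1.5,"ty":0,"tz":0,"wx":0,"wy":0,"wz":0},{"tx":0,"ty":0,"tz":0,"wx":0,"wy":0,"wz":0}]'
```

```text
t: 17.5
ee_pos: [0.6419, -0.0345, 0.0597]
tcp_rot: [-3.136, 0.195, -0.0]
force: [-5.1, -0.9, 4.4]
finger_gap: 0.045
grasp_force: 40.0
t: 17.75
ee_pos: [0.6435, -0.0345, 0.0597]
tcp_rot: [-3.135, 0.195, -0.001]
force: [-5.9, -0.3, 5.1]
finger_gap: 0.0451
grasp_force: 40.0
t: 18.0
ee_pos: [0.645, -0.0345, 0.0597]
tcp_rot: [-3.135, 0.195, -0.001]
force: [-5.1, -0.5, 4.0]
finger_gap: 0.0447
grasp_force: 40.0
```

```bash
python3 -m handwheel '[{"tx":1.5,"ty":0,"tz":0.3,"wx":0,"wy":0,"wz":0},{"tx":0,"ty":0,"tz":0,"wx":0,"wy":0,"wz":0}]'
python3 -m handwheel '[{"tx":1,"ty":0,"tz":0,"wx":0,"wy":0,"wz":0},{"tx":0,"ty":0,"tz":0,"wx":0,"wy":0,"wz":0}]'
python3 -c "
from h import *
st(0)"
```

```text
t: 18.25
ee_pos: [0.6458, -0.0345, 0.0598]
tcp_rot: [-3.136, 0.195, 0.001]
force: [-7.2, -0.2, 5.3]
finger_gap: 0.0451
grasp_force: 40.0
t: 18.5
ee_pos: [0.6459, -0.0345, 0.0598]
tcp_rot: [3.135, -0.195, -0.004]
force: [-11.6, -0.4, 8.4]
finger_gap: 0.0447
grasp_force: 40.0
t 18.5 pos [ 0.6459 -0.0345  0.0598] base [-0.1266 -0.0015  0.0598] F [-11.6  -0.4   8.4] q [ 0.47  0.76 -0.75  1.65  0.61  0.97 -2.19] tz [-0.003 -0.    -1.   ]
corr [ 0.    -0.003  0.004]
```

The block is against the edge: the force builds and it no longer moves. Release, rise, and check.

```bash
python3 -m handwheel '[{"tx":0,"ty":0,"tz":0,"wx":0,"wy":0,"wz":0},{"tx":0,"ty":0,"tz":0,"wx":0,"wy":0,"wz":0},{"tx":0,"ty":0,"tz":0,"wx":0,"wy":0,"wz":0}]' 0.5
python3 -m handwheel '[{"tx":0,"ty":0,"tz":20,"wx":0,"wy":0,"wz":0},{"tx":0,"ty":0,"tz":40,"wx":0,"wy":0,"wz":0},{"tx":-20,"ty":2,"tz":40,"wx":0,"wy":0,"wz":0},{"tx":-40,"ty":5,"tz":40,"wx":0,"wy":0,"wz":0},{"tx":-40,"ty":5,"tz":40,"wx":0,"wy":0,"wz":0},{"tx":-20,"ty":0,"tz":40,"wx":0,"wy":0,"wz":0},{"tx":0,"ty":0,"tz":20,"wx":0,"wy":0,"wz":0},{"tx":0,"ty":0,"tz":0,"wx":0,"wy":0,"wz":0}]' -1
python3 -c "
from h import *
st(0)
snap('wrist','w2');snap('top','t2');snap('side','s3')
a=cv2.imread('pics/t2.png')[115:235,260:360];b=cv2.imread('pics/s3.png')[110:230,230:330]
cv2.imwrite('pics/p3.png',np.hstack([cv2.resize(i,(400,480),interpolation=cv2.INTER_CUBIC) for i in(a,b)]))"
```

```text
t: 18.88
ee_pos: [0.6481, -0.0347, 0.0596]
tcp_rot: [-3.135, 0.195, -0.002]
force: [-0.1, -0.0, 0.2]
finger_gap: 0.0658
grasp_force: 0.0
t: 19.88
ee_pos: [0.5283, -0.0224, 0.3019]
tcp_rot: [3.135, -0.195, 0.008]
force: [0.2, -0.0, -0.2]
finger_gap: 0.0006
grasp_force: 0.0
t 19.88 pos [ 0.5283 -0.0224  0.3019] base [-0.2448 -0.0036  0.3019] F [ 0.2 -0.  -0.2] q [ 0.72  0.33 -0.98  1.7   0.29  1.26 -2.01] tz [ 0.005 -0.001 -1.   ]
corr [0.001 0.005 0.004]
```

View pics/p3.png

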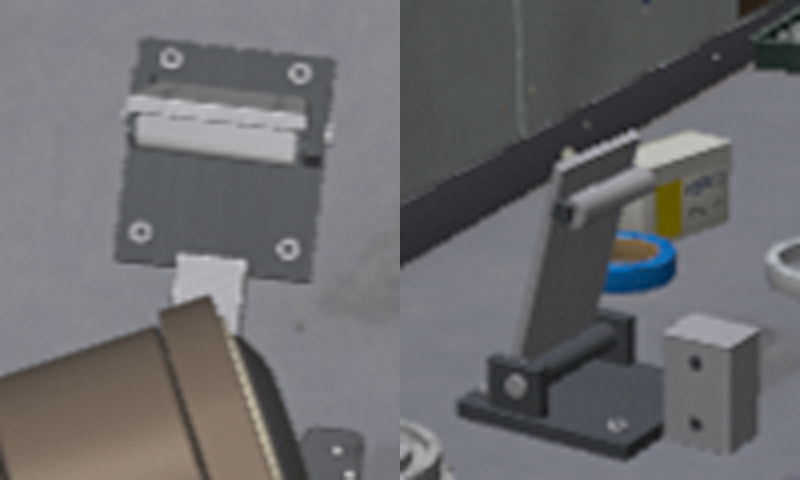

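View pics/w2.png

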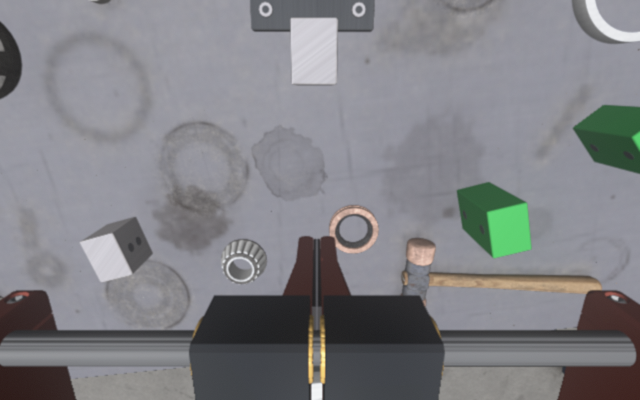

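The block stands square and centred at the front edge (wrist picture: (314,50), base edge at row 30), and the plate is steep. Now its angle, from the end face in the top view near (314,142.5).

```bash
python3 -c "
from h import *
for a in(1.0,1.1,1.2,1.25,1.3,1.35): print(a,proj('t2',pl(a,-.178,0,.017)).round(1),w2b(pl(a,-.178,0,.022)).round(3),'roller',proj('t2',pl(a,-.145,0,-.012)).round(1))
for u,v in((292,17),(338,17),(337,85),(292,84)):print('blk',w2b(onz('w2',u,v,.09)).round(4))
for u,v in((252,31),(374,31)):print('edge',w2b(onz('w2',u,v,.016)).round(4))"
```

```text
1.0 [311.9 165.3] [-0.078  0.     0.202] roller [312.  170.9]
1.1 [312.6 157.9] [-0.061  0.     0.209] roller [312.5 165.5]
1.2 [313.3 150.3] [-0.044 -0.     0.214] roller [313.  159.9]
1.25 [313.7 146.5] [-0.035  0.     0.216] roller [313.3 157. ]
1.3 [314.1 142.6] [-0.026 -0.     0.217] roller [313.6 154. ]
1.35 [314.5 138.8] [-0.018 -0.     0.218] roller [313.9 151. ]
blk [-0.0992  0.0184  0.09  ]
blk [-0.0994 -0.0247  0.09  ]
blk [-0.16   -0.0246  0.09  ]
blk [-0.1589  0.0199  0.09  ]
edge [-0.1005  0.069   0.016 ]
edge [-0.1011 -0.0702  0.016 ]
```

The plate is at about 1.3 rad and the block centre at about (-0.129, -0.003) in the base frame. Go over and behind the plate.

```bash
python3 -m handwheel '[{"tx":40,"ty":-4,"tz":0,"wx":0,"wy":0,"wz":0},{"tx":40,"ty":-5,"tz":0,"wx":0,"wy":0,"wz":0},{"tx":40,"ty":-5,"tz":0,"wx":0,"wy":0,"wz":0},{"tx":40,"ty":-5,"tz":0,"wx":0,"wy":0,"wz":0},{"tx":40,"ty":-5,"tz":0,"wx":0,"wy":0,"wz":0},{"tx":40,"ty":-5,"tz":0,"wx":0,"wy":0,"wz":0},{"tx":32,"ty":-3,"tz":0,"wx":0,"wy":0,"wz":0},{"tx":0,"ty":0,"tz":0,"wx":0,"wy":0,"wz":0}]'
python3 -c "
from h import *
st(0)"
```

```text
t: 21.02
ee_pos: [0.8005, -0.0538, 0.295]
tcp_rot: [-3.134, 0.194, 0.006]
force: [-0.0, -0.3, -0.3]
finger_gap: 0.0004
grasp_force: 0.0
t 21.02 pos [ 0.8005 -0.0538  0.295 ] base [ 0.0292 -0.0022  0.295 ] F [-0.  -0.3 -0.3] q [ 0.33  0.82 -0.79  0.91  0.55  1.58 -1.96] tz [-0.004  0.001 -1.   ]
corr [-0.001 -0.004  0.003]
```

```bash
python3 -m handwheel '[{"tx":0,"ty":0,"tz":-30,"wx":0,"wy":0,"wz":0},{"tx":0,"ty":0,"tz":-30,"wx":0,"wy":0,"wz":0},{"tx":0,"ty":0,"tz":-30,"wx":0,"wy":0,"wz":0},{"tx":-10,"ty":1,"tz":0,"wx":0,"wy":0,"wz":0},{"tx":-10,"ty":1,"tz":0,"wx":0,"wy":0,"wz":0},{"tx":-8,"ty":1,"tz":0,"wx":0,"wy":0,"wz":0},{"tx":0,"ty":0,"tz":0,"wx":0,"wy":0,"wz":0}]'
python3 -m handwheel '[{"tx":-6,"ty":1,"tz":0,"wx":0,"wy":0,"wz":0},{"tx":-6,"ty":0,"tz":0,"wx":0,"wy":0,"wz":0},{"tx":-6,"ty":1,"tz":-1,"wx":0,"wy":0,"wz":0},{"tx":-6,"ty":1,"tz":-1,"wx":0,"wy":0,"wz":0}]'
python3 -c "
from h import *
st(0)"
```

```text
t: 21.9
ee_pos: [0.7714, -0.0517, 0.2112]
tcp_rot: [-3.136, 0.195, -0.004]
force: [-0.2, -0.5, 0.2]
finger_gap: 0.0004
grasp_force: 0.0
t: 22.4
ee_pos: [0.7486, -0.0489, 0.2076]
tcp_rot: [-3.135, 0.196, -0.006]
force: [7.0, -0.7, -2.1]
finger_gap: 0.0007
grasp_force: 2.4
t 22.4 pos [ 0.7486 -0.0489  0.2076] base [-0.0229 -0.0036  0.2076] F [ 7.  -0.7 -2.1] q [ 0.43  0.78 -0.81  1.23  0.55  1.34 -2.04] tz [ 0.004  0.001 -1.   ]
corr [-0.001  0.004  0.005]
```

```bash
python3 -m handwheel '[{"tx":-8,"ty":1,"tz":-4,"wx":0,"wy":0,"wz":0},{"tx":-8,"ty":1,"tz":-4,"wx":0,"wy":0,"wz":0},{"tx":-8,"ty":1,"tz":-4,"wx":0,"wy":0,"wz":0},{"tx":-7,"ty":1,"tz":-4,"wx":0,"wy":0,"wz":0}]'
python3 -m handwheel '[{"tx":-8,"ty":1,"tz":-5,"wx":0,"wy":0,"wz":0},{"tx":-8,"ty":1,"tz":-5,"wx":0,"wy":0,"wz":0},{"tx":-7,"ty":1,"tz":-5,"wx":0,"wy":0,"wz":0},{"tx":-7,"ty":1,"tz":-6,"wx":0,"wy":0,"wz":0}]'
python3 -c "
from h import *
st(0)"
```

```text
t: 22.9
ee_pos: [0.7174, -0.0447, 0.1931]
tcp_rot: [-3.135, 0.196, -0.007]
force: [1.2, -0.3, 6.5]
finger_gap: 0.0006
grasp_force: 2.8
t: 23.4
ee_pos: [0.687, -0.0407, 0.1717]
tcp_rot: [-3.135, 0.195, -0.005]
force: [0.8, -0.5, 6.7]
finger_gap: 0.0007
grasp_force: 2.6
t 23.4 pos [ 0.687  -0.0407  0.1717] base [-0.0851 -0.0028  0.1717] F [ 0.8 -0.5  6.7] q [ 0.5   0.72 -0.83  1.46  0.55  1.21 -2.1 ] tz [ 0.003  0.    -1.   ]
corr [-0.     0.003  0.005]
```

```bash
python3 -m handwheel '[{"tx":-7,"ty":1,"tz":-6,"wx":0,"wy":0,"wz":0},{"tx":-7,"ty":1,"tz":-6,"wx":0,"wy":0,"wz":0},{"tx":-6,"ty":1,"tz":-6,"wx":0,"wy":0,"wz":0},{"tx":-5,"ty":1,"tz":-5,"wx":0,"wy":0,"wz":0}]'
python3 -m handwheel '[{"tx":-2,"ty":0,"tz":-3,"wx":0,"wy":0,"wz":0},{"tx":-1,"ty":0,"tz":-2,"wx":0,"wy":0,"wz":0}]'
python3 -c "
from h import *
st(0)"
```

```text
t: 23.9
ee_pos: [0.6615, -0.037, 0.147]
tcp_rot: [-3.135, 0.195, -0.002]
force: [4.5, -2.1, 2.0]
finger_gap: 0.0005
grasp_force: 1.8
t: 24.15
ee_pos: [0.658, -0.0365, 0.1421]
tcp_rot: [-3.135, 0.194, 0.001]
force: [0.6, -1.3, 3.3]
finger_gap: 0.0005
grasp_force: 1.9
t 24.15 pos [ 0.658  -0.0365  0.1421] base [-0.1143 -0.0021  0.1421] F [ 0.6 -1.3  3.3] q [ 0.52  0.7  -0.83  1.56  0.56  1.13 -2.14] tz [-0.001  0.    -1.   ]
corr [-0.    -0.001  0.004]
```

Now straight down in small steps with force watch.

```bash
python3 -m handwheel '[{"tx":0,"ty":0,"tz":-1.5,"wx":0,"wy":0,"wz":0},{"tx":0,"ty":0,"tz":-1.5,"wx":0,"wy":0,"wz":0}]'
python3 -m handwheel '[{"tx":0,"ty":0,"tz":-1,"wx":0,"wy":0,"wz":0},{"tx":0,"ty":0,"tz":-0.5,"wx":0,"wy":0,"wz":0}]'
python3 -m handwheel '[{"tx":0,"ty":0,"tz":-0.5,"wx":0,"wy":0,"wz":0},{"tx":0,"ty":0,"tz":0,"wx":0,"wy":0,"wz":0}]'
```

```text
t: 24.4
ee_pos: [0.6582, -0.0364, 0.1394]
tcp_rot: [-3.135, 0.194, 0.0]
force: [-1.1, -0.9, 4.6]
finger_gap: 0.0004
grasp_force: 2.0
t: 24.65
ee_pos: [0.6585, -0.0364, 0.1381]
tcp_rot: [-3.135, 0.194, -0.001]
force: [-1.2, -0.0, 6.8]
finger_gap: 0.0002
grasp_force: 3.0
t: 24.9
ee_pos: [0.6587, -0.0364, 0.138]
tcp_rot: [-3.135, 0.195, -0.001]
force: [-1.3, -0.4, 7.6]
finger_gap: 0.0004
grasp_force: 3.3
```

```bash
python3 -m handwheel '[{"tx":0,"ty":0,"tz":-0.7,"wx":0,"wy":0,"wz":0},{"tx":0,"ty":0,"tz":0,"wx":0,"wy":0,"wz":0}]'
python3 -m handwheel '[{"tx":0,"ty":0,"tz":-0.7,"wx":0,"wy":0,"wz":0},{"tx":0,"ty":0,"tz":0,"wx":0,"wy":0,"wz":0}]'
python3 -m handwheel '[{"tx":0,"ty":0,"tz":-0.7,"wx":0,"wy":0,"wz":0},{"tx":0,"ty":0,"tz":0,"wx":0,"wy":0,"wz":0}]'
```

```text
t: 25.15
ee_pos: [0.6588, -0.0364, 0.1378]
tcp_rot: [-3.135, 0.195, -0.002]
force: [-2.1, -0.4, 9.8]
finger_gap: 0.0006
grasp_force: 4.5
t: 25.4
ee_pos: [0.659, -0.0364, 0.1376]
tcp_rot: [-3.135, 0.195, -0.003]
force: [-3.3, -0.3, 13.4]
finger_gap: 0.0004
grasp_force: 5.7
t: 25.65
ee_pos: [0.6593, -0.0364, 0.1373]
tcp_rot: [-3.135, 0.195, -0.004]
force: [-2.6, -0.7, 15.9]
finger_gap: 0.0003
grasp_force: 6.8
```

```bash
python3 -m handwheel '[{"tx":0,"ty":0,"tz":-0.8,"wx":0,"wy":0,"wz":0},{"tx":0,"ty":0,"tz":0,"wx":0,"wy":0,"wz":0},{"tx":0,"ty":0,"tz":0,"wx":0,"wy":0,"wz":0}]'
python3 -m handwheel '[{"tx":0,"ty":0,"tz":4,"wx":0,"wy":0,"wz":0},{"tx":0,"ty":0,"tz":20,"wx":0,"wy":0,"wz":0},{"tx":0,"ty":0,"tz":40,"wx":0,"wy":0,"wz":0},{"tx":-20,"ty":-40,"tz":40,"wx":0,"wy":0,"wz":0},{"tx":-30,"ty":-50,"tz":40,"wx":0,"wy":0,"wz":0},{"tx":-30,"ty":-50,"tz":0,"wx":0,"wy":0,"wz":0},{"tx":-30,"ty":-50,"tz":0,"wx":0,"wy":0,"wz":0},{"tx":0,"ty":0,"tz":0,"wx":0,"wy":0,"wz":0}]'
python3 -c "
from h import *
snap('top','t3');snap('side','s4')
a=cv2.imread('pics/t3.png')[115:235,260:360];b=cv2.imread('pics/s4.png')[130:250,240:340]
M=[(.02,.0525,.022),(-.178,-.0525,.022),(-.178,.0525,.022)]
for im,n,x0,y0 in((a,'t3',260,115),(b,'s4',240,130)):
  im[:]=im
A=[cv2.resize(i,(400,480),interpolation=cv2.INTER_CUBIC) for i in(a,b)]
for k,(n,x0,y0) in enumerate((('t3',260,115),('s4',240,130))):
  for m in M:
    c=(proj(n,pl(.442,*m))-[x0,y0])*4+1.5; cv2.circle(A[k],tuple(int(v) for v in c),3,(0,0,255),1)
cv2.imwrite('pics/p4.png',np.hstack(A))"
```

```text
t: 26.02
ee_pos: [0.6599, -0.0365, 0.137]
tcp_rot: [-3.135, 0.195, -0.006]
force: [-2.2, -1.5, 17.5]
finger_gap: 0.0004
grasp_force: 7.5
t: 27.02
ee_pos: [0.5492, -0.2268, 0.2739]
tcp_rot: [3.133, -0.209, -0.002]
force: [0.2, 0.4, 0.3]
finger_gap: 0.0002
grasp_force: 0.0
```

View pics/p4.png

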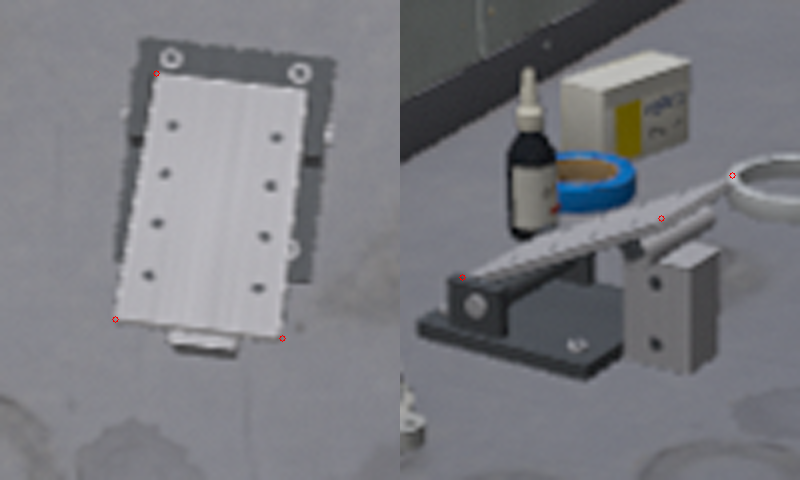

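The roller (side crop (680,235)) sits on the block top, and the block is square and tight against the edge. The press stopped rigidly at the expected height of 0.137 m. Handing in.

```bash
python3 -c "
from bench import robot
print(robot.hand_in())"
```

```text
the job is handed in; nothing more can be done
None
```

The tall block is standing square against the middle of the base's front edge, with the plate folded back down and its roller resting on the block after a press of about 17 N. I handed the job in at about 27 s; the hand-in returned no verdict, so the result rests on my force readings and the final pictures.

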